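# Unstack the turned parts and set them out at their stations

## Robot

A 7-joint arm with a two-finger parallel gripper is mounted at the origin on the work surface. World frame = base frame: x ahead of the robot, y to its left, z up, the work surface at z = 0. Lengths are in m, angles in rad, forces in N, time in s.
With the tool pointing down it reaches from about 0.4 to 0.875 m from the base axis. Payload 6.5 kg.
Tool frame: the origin (TCP) lies between the finger pads; the fingertips stand 22 mm ahead of it and the grasp point (between the pads) lies 3 mm ahead of it (env.finger_overhang is the distance from the TCP to the fingertips, in m); z points along the fingers, y is the line along which they close (so a half turn about z gives the same grasp; the last joint's range is limited). The gripper opens to 85 mm and grips with 20 to 120 N. Pads are 22 mm wide; open, the fingers measure 114 mm over their backs; the gripper's body (76 mm by 85 mm) begins 54 mm behind the grasp point. The pads swing forward as they close: fully open they stand 13 mm farther back than shut.
Start: joints at [1.248, 0.536, -0.004, 1.538, 0.003, 1.067, -0.071], TCP at [0.165, -0.629, 0.253] pointing down, gripper open.
Joint ranges: [-2.7, 2.7], [-0.37, 2.16], [-1.27, 1.26], [0.24, 2.4], [-1.31, 4.45], [0.19, 1.91], [-2.76, 2.76]. Speed limits (rad/s): [2.39, 2.39, 3.14, 3.14, 3.14, 3.14, 3.14].

## Interface

Orientations are given as a unit quaternion [w, x, y, z].
In Python, from workcell import env gives the robot as it stands.
- The arm moves only by the tool arm_command, never from a script. Its argument "commands" is a list of rows, each an object of numbers: "tx", "ty", "tz": the shift along the tool's x, y, z in cm; "rx", "ry", "rz": the turn, a rotation vector about the tool's x, y, z in degrees; "hand": the opening in per cent of the stroke, from 0 (shut) to 100 (fully open). In form: [{"tx": .., "ty": .., "tz": .., "rx": .., "ry": .., "rz": .., "hand": ..}, ...]. A call has 1 to 10 rows; each row is the pose to reach, as a shift and turn from the pose commanded when the call began, along the tool's axes at that moment; what a row does not reach only later rows make up. A row lasts 1/10 s, in which the tool goes at most 50 mm and 8.59 degrees, less where a joint would pass 70% of its speed; a pose out of reach is approached as far as the arm can. A call with a gripper value outside its range is refused whole. The fingers move at their own pace and stop on an object; "grip_force" is the grip in N (left out, the last holds). Time passes only in rows, so rows that repeat a pose let the fingers close. It gives the time, the measured TCP pose, the force, the opening and the grip force at its end, in the units of the state.
- env.read_state(): the state, without advancing time (a new reading comes with each control period).
- env.snapshot(name): name is "side" or "top" or "wrist"; returns a dict with "pixels" (384x512x3 uint8, red, green, blue), "camera_matrix" (3x3 intrinsics, pixels), "extrinsics" (4x4, takes a point from camera to world coordinates). Camera axes: x right, y down, z forward; pixel columns grow to the right and rows downward; lengths in m; the calibration is good to about 2 mm. A picture is of the moment at which its call begins. There is no depth.
- env.job_done(): hands the job in; it is judged then, once.
The state is a dict: "clock": time; "joints": joint angles; "joint_velocities": joint speeds; "effort": joint torques, N m; "position": TCP position; "eef_rot": TCP orientation; "contact_force": force on the tool from outside, world axes, zero at the start; "ft_torque": the same for the moment, N m; "width": finger opening in m; "gripper_force": force on a finger pad.
Only numpy, scipy, OpenCV 4.12 (cv2) and the standard library are available. Lean on these libraries where they do the work, as an engineer would, in place of code of your own. Each camera call takes 0.05 s, during which the arm holds its last target. There are 200 camera calls.

## Task

Four finished parts have come off the lathe in one stack; take it apart from the top down, one part at a time, and set each down upright, without dropping it, at its own station before taking the next: the stepped plug inside the small blue tray, the ring over the post of the little stand so that it lies flat on the base, the hexagonal collar in the middle of the scale's pan and the square flange in the middle of the stone plate. Do not tip any part over, and do not knock over the jar or the bottle.

Things in the scene. Friction and masses are not known exactly. Their poses are not given: they have to be found in the camera images.
- plug: Bright steel stepped plug, the top of the stack at the start: round foot 34 mm across and 14 mm high, above it a round stem 22 mm across from 16 mm up to the top at 54 mm. Origin at the centre of its underside, z up. Loose, about 0.18 kg. Goes into the tray, standing on its foot.
- ring: Plain bright steel ring, 44 mm outside, 26 mm bore right through, 30 mm high; second from the top, under the plug. Origin at the centre of its underside, z up. Loose, about 0.23 kg. Goes over the stand's post, flat on the stand's base.
- collar: Solid dark steel hexagonal block (collar blank), 56 mm across flats, 65 mm across corners, 30 mm high; third from the top, under the ring. Origin at the centre of its underside, z up; its x axis is square to one pair of flats (so grip along x, or x turned by 60 or 120 degrees). Loose, about 0.45 kg. Goes in the middle of the scale's pan, any yaw.
- flange: Solid square aluminium flange, 68 x 68 mm and 30 mm high, with a small dark bolt hole in each corner; the bottom of the stack, standing on the bench. Origin at the centre of its underside, x and y square to its sides, z up. Loose, about 0.37 kg. Goes in the middle of the stone plate, any yaw.
- tray: Small blue steel tray, fixed, outside 118 mm along its x, 98 mm along its y, 26 mm high; walls and floor 4 mm thick, so the inside is 110 x 90 mm and the floor 4 mm above the bench; a wire handle on each y side. Origin at the centre of its underside. The plug may stand anywhere inside.
- stand: Little ring stand, fixed: a dark round base 84 mm across and 6 mm thick with an upright brass post in its centre, 10 mm thick, its tip 30 mm above the bench. Origin at the centre of its underside, z up along the post.
- scale: Grey bench scale, fixed (the pan does not sink): body 145 x 118 mm and 28 mm high, green display at its -x end, and a flat round steel pan 108 mm across, its top 40 mm above the bench. Origin on the bench directly under the centre of the pan; the body reaches 90 mm to -x and 55 mm to +x of it.
- plate: Square pale stone measuring plate, fixed, 115 x 115 mm, flat top 20 mm above the bench. Origin at the centre of its underside.
- jar: Amber glass jar with a black lid, 48 mm across and 55 mm high, loose, at the far side of the work area. Origin at the centre of its underside. Leave it standing.
- bottle: White plastic bottle with a red cap, 60 mm across and 170 mm high, loose, at the right of the work area. Origin at the centre of its underside. Leave it standing.
Things that resemble listed ones, but are neither listed nor needed, are in the scene too. There is more than one size of the tray; the job needs the largest.

How it is judged:
On the way, in this order (a step that is already met when the one before it is completed fails the run):
1. the plug stands released in the tray (x of plug in the frame of tray between -0.05 and 0.05 m and y of plug in the frame of tray between -0.04 and 0.04 m and z of plug in the frame of tray between -0.001 and 0.009 m and contact force between the fingers and plug below 0.1 N and angle between plug's own z axis and vertical below 0.12 rad and linear speed of plug below 0.03 m/s), for 0.2 s.
2. the ring lies released over the post, flat on the stand's base (horizontal distance between ring and stand below 0.012 m and z of ring in the frame of stand between 0.001 and 0.011 m and contact force between the fingers and ring below 0.1 N and angle between ring's own z axis and vertical below 0.12 rad and linear speed of ring below 0.03 m/s), for 0.2 s.
3. the collar lies released in the middle of the pan (horizontal distance between collar and scale below 0.015 m and z of collar in the frame of scale between 0.035 and 0.045 m and contact force between the fingers and collar below 0.1 N and angle between collar's own z axis and vertical below 0.12 rad and linear speed of collar below 0.03 m/s), for 0.2 s.
4. the flange lies released in the middle of the stone plate (horizontal distance between flange and plate below 0.015 m and z of flange in the frame of plate between 0.015 and 0.025 m and contact force between the fingers and flange below 0.1 N and angle between flange's own z axis and vertical below 0.12 rad and linear speed of flange below 0.03 m/s), for 0.2 s.
At the end, for the whole second after the job is handed in: Plug upright on the tray's floor inside its walls; ring around the post with its underside within 5 mm of the stand's base; collar flat on the pan, within 15 mm of its centre; flange flat on the stone plate, within 15 mm of its centre; each upright within 0.12 rad, released and at rest (all of step 1 and all of step 2 and all of step 3 and all of step 4); the robot touches nothing.
It fails at once if a part of the stack is tipped over (more than 0.6 rad) (angle between any of plug, ring, collar, flange's own z axis and vertical above 0.6 rad).
It fails at once if the jar or the bottle is knocked over (more than 0.4 rad) (angle between any of jar, bottle's own z axis and vertical above 0.4 rad).
It fails at once if a part is let fall from a height (moves faster than 0.6 m/s while the fingers do not hold it, a free fall of about 20 mm) ((linear speed of plug above 0.6 m/s and contact force between the fingers and plug below 0.1 N) or (linear speed of ring above 0.6 m/s and contact force between the fingers and ring below 0.1 N) or (linear speed of collar above 0.6 m/s and contact force between the fingers and collar below 0.1 N) or (linear speed of flange above 0.6 m/s and contact force between the fingers and flange below 0.1 N)).
It also fails if it takes over 120 s, if anything falls off the work surface, if the arm or the gripper's body presses on something with over 40 N, if the wrist force passes 120 N, or if a joint passes its speed limit or range.

## Working session

There is one attempt and no reset: what is moved stays moved. The work goes in short steps, Python scripts to look and compute and a tool call to move; the robot and the scene stay as the last step left them, time stands still between calls to the robot, and variables do not carry over. Pictures are saved under pics/ and viewed, at most 14 in all, crops included, and the job is handed in when it is done.

Besides the shell and the picture viewer there is one more tool, called after "Emit:" as name([rows], argument=value, ...), one row to a line, values as JSON. arm_command: Moves the arm, as the interface text tells. Its arguments: {"type":"object","properties":{"commands":{"type":"array","items":{"type":"object","properties":{"tx":{"type":"number"},"ty":{"type":"number"},"tz":{"type":"number"},"rx":{"type":"number"},"ry":{"type":"number"},"rz":{"type":"number"},"hand":{"type":"number"}}}},"grip_force":{"type":"number"}},"required":["commands"]}

```bash
mkdir -p pics && ls
python3 - <<'E'
from workcell import env
import cv2, numpy as np, pickle
d={}
for n in("side","top","wrist"):
    s=env.snapshot(n); d[n]=s
    cv2.imwrite(f"pics/{n}0.png",cv2.cvtColor(s["pixels"],cv2.COLOR_RGB2BGR))
    print(n,np.round(s["camera_matrix"],1).tolist(),np.round(s["extrinsics"],3).tolist())
pickle.dump(d,open("d0.pkl","wb"))
st=env.read_state();print({k:np.round(v,3).tolist() for k,v in st.items()},env.finger_overhang)
E
```

```text
pics
side [[370.7, 0.0, 260.6], [0.0, 370.7, 181.3], [0.0, 0.0, 1.0]] [[-0.951, -0.204, 0.233, 0.248], [-0.309, 0.568, -0.763, 0.649], [0.024, -0.797, -0.603, 0.647], [0.0, 0.0, 0.0, 1.0]]
top [[348.1, 0.0, 260.6], [0.0, 348.1, 193.1], [0.0, 0.0, 1.0]] [[-0.018, -0.996, 0.082, 0.387], [-1.0, 0.016, -0.023, -0.078], [0.022, -0.082, -0.996, 0.919], [0.0, 0.0, 0.0, 1.0]]
wrist [[281.2, 0.0, 255.1], [0.0, 281.2, 189.9], [0.0, 0.0, 1.0]] [[0.254, -0.926, -0.281, 0.236], [-0.967, -0.243, -0.072, -0.61], [-0.002, 0.29, -0.957, 0.374], [0.0, 0.0, 0.0, 1.0]]
{'clock': 0.15, 'joints': [1.248, 0.537, -0.004, 1.539, 0.003, 1.067, -0.071], 'joint_velocities': [0.0, -0.002, -0.0, -0.002, 0.001, -0.0, -0.0], 'effort': [0.002, -58.378, 1.05, -25.935, 0.013, 0.007, 0.0], 'position': [0.165, -0.628, 0.253], 'eef_rot': [-0.001, 0.992, 0.128, -0.0], 'contact_force': [-0.83, 0.972, -0.557], 'ft_torque': [0.04, -0.013, -0.033], 'gripper_force': 0.0, 'width': 0.086} 0.022
```

View pics/top0.png

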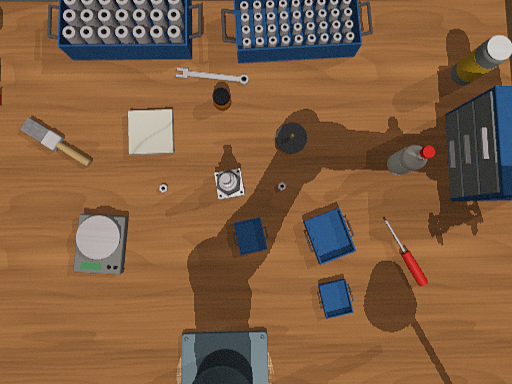

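View pics/side0.png

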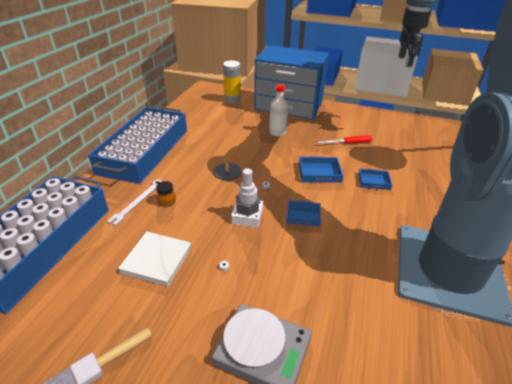

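Top view: stack at (229,183), stand (291,137), plate (151,131), scale pan (98,238), jar (222,97), bottle (410,158). Look-alikes for the tray: (329,235) large with handles, (250,236) without visible handles, (335,297) small. The two loose nuts at (163,188) and (282,186) are not needed. I choose (329,235) as tray, and measure next.

```bash
cat > h.py <<'E'
import numpy as np, cv2
def ray(s,uv):
    K,E=s["camera_matrix"],s["extrinsics"]; d=E[:3,:3]@np.linalg.inv(K)@[uv[0],uv[1],1]; return E[:3,3],d
def onz(s,uv,z):
    o,d=ray(s,uv); return o+d*(z-o[2])/d[2]
def proj(s,p):
    E=np.linalg.inv(s["extrinsics"]); c=s["camera_matrix"]@(E[:3,:3]@p+E[:3,3]); return c[:2]/c[2]
def blobs(mask,amin=60):
    cs,_=cv2.findContours(mask.astype(np.uint8)*255,cv2.RETR_EXTERNAL,cv2.CHAIN_APPROX_NONE)
    return [c for c in cs if cv2.contourArea(c)>amin]
def rect(s,c,z):
    P=np.array([onz(s,p[0],z)[:2] for p in c])*1000
    return cv2.minAreaRect(P.astype(np.float32))
def hsv(s): return cv2.cvtColor(s["pixels"],cv2.COLOR_RGB2HSV)
E
python3 - <<'E'
import pickle; from h import *
d=pickle.load(open("d0.pkl","rb")); s=d["top"]; H=hsv(s); h,S,V=H[...,0],H[...,1],H[...,2]
def show(n,m,z,a=60):
    for c in blobs(m,a):
        r=rect(s,c,z); print(n,cv2.boundingRect(c),[np.round(x,1) for x in r])
roi=lambda x0,y0,x1,y1:(lambda m:(m.__setitem__((slice(y0,y1),slice(x0,x1)),True),m)[1])(np.zeros(h.shape,bool))
show("blue z.026",(h>100)&(h<125)&(S>120)&roi(210,200,380,330),.026)
show("plate",(S<70)&(V>150)&roi(115,95,185,165),.02)
show("pan",(S<40)&(V>140)&roi(65,205,135,285),.04)
show("stack",(S<60)&roi(205,160,255,205),.03)
show("stand",(V<75)&(S<150)&roi(268,115,312,160),.006)
im=s["pixels"][...,::-1]
a=cv2.resize(im[105:215,195:325],None,fx=4,fy=4,interpolation=cv2.INTER_CUBIC)
b=cv2.resize(im[200:325,225:365],None,fx=2.5,fy=2.5)
c=np.zeros((600,800,3),np.uint8); c[:440,:520]=a
w=d["side"]["pixels"][...,::-1][150:240,205:300]; w=cv2.resize(w,(280,265)); c[:265,520:]=w
b=cv2.resize(im[200:325,225:365],(280,250)); c[300:550,520:]=b
cv2.imwrite("pics/c1.png",c)
E
```

```text
blue z.026 (319, 279, 34, 39) [array([ 191. , -282.4]), array([84.5, 70.3]), np.float64(11.4)]
blue z.026 (234, 218, 33, 37) [array([351.6, -69.5]), array([81.6, 68.4]), np.float64(11.5)]
blue z.026 (304, 208, 52, 56) [array([ 347.8, -272.4]), array([117.8,  99.7]), np.float64(19.3)]
plate (128, 109, 45, 45) [array([627.8, 187.4]), array([116.1, 114.1]), np.float64(1.4)]
pan (76, 216, 44, 44) [array([355.1, 309. ]), array([106.2, 106.1]), np.float64(89.0)]
stack (214, 168, 31, 32) [array([485.8, -18.4]), array([71. , 68.9]), np.float64(9.1)]
stand (276, 122, 31, 32) [array([ 608.5, -185. ]), array([79.5, 84.4]), np.float64(70.6)]
```

View pics/c1.png

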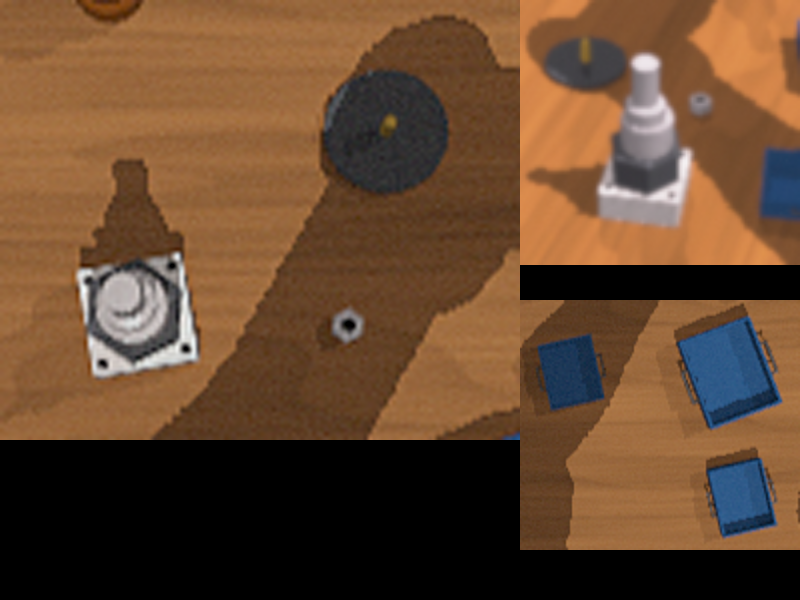

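The crop shows the stack in order (plug, ring, hex, flange with four holes) and the post on the dark base. The tray at (329,235) measures 118x100 mm, with handles on its y sides, and the other two are 82-84 mm trays, so the choice holds. Next I refine the plug top and post, then move above the stack.

```bash
cat > go.py <<'E'
import sys,numpy as np
from scipy.spatial.transform import Rotation as Rn
from workcell import env
def go(x,y,z,psi):
    st=env.read_state(); q=st["eef_rot"]; R=Rn.from_quat([q[1],q[2],q[3],q[0]]); p=psi*np.pi/180
    T=Rn.from_matrix([[np.cos(p),np.sin(p),0],[np.sin(p),-np.cos(p),0],[0,0,-1]])
    t=R.inv().apply(np.array([x,y,z])-st["position"])*100; r=(R.inv()*T).as_rotvec()*180/np.pi
    print("t cm",np.round(t,2),"r deg",np.round(r,1),"at",np.round(st["position"],4),"w",round(st["width"],4))
if __name__=="__main__": go(*map(float,sys.argv[1:]))
E
python3 - <<'E'
import pickle; from h import *
d=pickle.load(open("d0.pkl","rb")); s=d["top"]; t=d["side"]
def tri(u,v):
    o1,d1=ray(s,u); o2,d2=ray(t,v); k=np.linalg.lstsq(np.c_[d1,-d2],o2-o1,rcond=None)[0]
    a,b=o1+d1*k[0],o2+d2*k[1]; return np.round((a+b)/2,4),np.round(np.linalg.norm(a-b),4)
print("plug top",onz(s,(226,178),.144),tri((226,178),(205+125*95/280,150+61*90/265)))
print("post",onz(s,(195+388/4,105+123/4),.03),tri((195+388/4,105+122/4),(205+66*95/280,150+40*90/265)))
print("bottle",onz(s,(428,152),.17),"jar",onz(s,(222,95),.055))
E
python3 go.py .486 -.018 .30 9
```

```text
plug top [ 0.48550087 -0.01900928  0.144     ] (array([ 0.4854, -0.0189,  0.1419]), np.float64(0.0007))
post [ 0.60817413 -0.18310151  0.03      ] (array([ 0.6078, -0.1837,  0.0279]), np.float64(0.0032))
bottle [ 0.53301564 -0.46620142  0.17      ] jar [ 0.7097197  -0.00429036  0.055     ]
t cm [ 46.56 -50.87  -4.68] r deg [-0.1  0.   5.7] at [ 0.1649 -0.6283  0.2526] w 0.0856
```

Emit:
arm_command([
  {"tz":-4.7,"hand":100},
  {"tx":46.6,"ty":-50.9,"tz":-4.7,"rz":5.7},
  {"tx":46.6,"ty":-50.9,"tz":-4.7,"rz":5.7},
  {"tx":46.6,"ty":-50.9,"tz":-4.7,"rz":5.7},
  {"tx":46.6,"ty":-50.9,"tz":-4.7,"rz":5.7},
  {"tx":46.6,"ty":-50.9,"tz":-4.7,"rz":5.7},
  {"tx":46.6,"ty":-50.9,"tz":-4.7,"rz":5.7},
  {"tx":46.6,"ty":-50.9,"tz":-4.7,"rz":5.7},
  {"tx":46.6,"ty":-50.9,"tz":-4.7,"rz":5.7},
  {"tx":46.6,"ty":-50.9,"tz":-4.7,"rz":5.7},
], grip_force=40)

```text
schema error: expected keys tx, ty, tz, rx, ry, rz, hand
```

```bash
python3 go.py .486 -.018 .30 9
```

```text
t cm [ 46.56 -50.87  -4.68] r deg [-0.1  0.   5.7] at [ 0.1649 -0.6283  0.2526] w 0.0856
```

All keys are needed in every row.

Emit:
arm_command([
  {"tx":0,"ty":0,"tz":-4.7,"rx":0,"ry":0,"rz":0,"hand":100},
  {"tx":46.6,"ty":-50.9,"tz":-4.7,"rx":0,"ry":0,"rz":5.7,"hand":100},
  {"tx":46.6,"ty":-50.9,"tz":-4.7,"rx":0,"ry":0,"rz":5.7,"hand":100},
  {"tx":46.6,"ty":-50.9,"tz":-4.7,"rx":0,"ry":0,"rz":5.7,"hand":100},
  {"tx":46.6,"ty":-50.9,"tz":-4.7,"rx":0,"ry":0,"rz":5.7,"hand":100},
  {"tx":46.6,"ty":-50.9,"tz":-4.7,"rx":0,"ry":0,"rz":5.7,"hand":100},
  {"tx":46.6,"ty":-50.9,"tz":-4.7,"rx":0,"ry":0,"rz":5.7,"hand":100},
  {"tx":46.6,"ty":-50.9,"tz":-4.7,"rx":0,"ry":0,"rz":5.7,"hand":100},
  {"tx":46.6,"ty":-50.9,"tz":-4.7,"rx":0,"ry":0,"rz":5.7,"hand":100},
  {"tx":46.6,"ty":-50.9,"tz":-4.7,"rx":0,"ry":0,"rz":5.7,"hand":100},
], grip_force=40)

```text
clock: 1.15
position: [0.3751, -0.2286, 0.3004]
eef_rot: [0.0, 0.997, 0.078, 0.0]
contact_force: [0.9, -0.6, -0.7]
width: 0.0854
gripper_force: 0.0
```

```bash
python3 go.py .486 -.018 .30 9
```

```text
t cm [ 14.25 -19.06   0.03] r deg [ 0. -0.  0.] at [ 0.3751 -0.2286  0.3004] w 0.0854
```

Emit:
arm_command([
  {"tx":14.2,"ty":-19.1,"tz":0,"rx":0,"ry":0,"rz":0,"hand":100},
  {"tx":14.2,"ty":-19.1,"tz":0,"rx":0,"ry":0,"rz":0,"hand":100},
  {"tx":14.2,"ty":-19.1,"tz":0,"rx":0,"ry":0,"rz":0,"hand":100},
  {"tx":14.2,"ty":-19.1,"tz":0,"rx":0,"ry":0,"rz":0,"hand":100},
  {"tx":14.2,"ty":-19.1,"tz":0,"rx":0,"ry":0,"rz":0,"hand":100},
  {"tx":14.2,"ty":-19.1,"tz":0,"rx":0,"ry":0,"rz":0,"hand":100},
  {"tx":14.2,"ty":-19.1,"tz":0,"rx":0,"ry":0,"rz":0,"hand":100},
])

```text
clock: 1.85
position: [0.4848, -0.0191, 0.2999]
eef_rot: [-0.0, 0.997, 0.08, -0.0]
contact_force: [0.3, -0.5, -0.1]
width: 0.0853
gripper_force: 0.0
```

Run:
```python
from workcell import env; from h import *; import pickle
s=env.snapshot("wrist"); pickle.dump(s,open("w1.pkl","wb"))
cv2.imwrite("pics/w1.png",s["pixels"][...,::-1])
print(proj(s,np.array([.486,-.018,.144])),np.round(env.read_state()["position"],4))
```

```text
[253.70001713 178.40871446] [ 0.4845 -0.0203  0.2999]
```

View pics/w1.png

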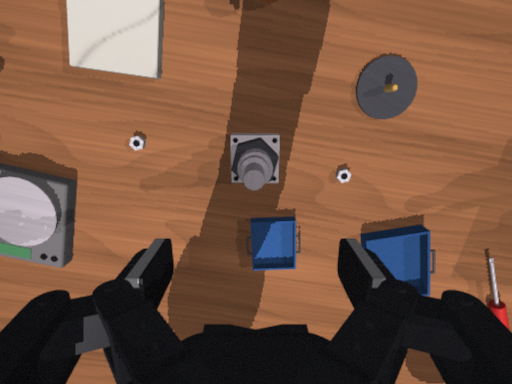

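Wrist view: the plug top is at about (254,178), matching the projected (253.7,178.4). Descending onto the stem.

Emit:
arm_command([
  {"tx":0.1,"ty":0,"tz":5,"rx":0,"ry":0,"rz":0,"hand":70},
  {"tx":0.1,"ty":0,"tz":10,"rx":0,"ry":0,"rz":0,"hand":70},
  {"tx":0.1,"ty":0,"tz":13,"rx":0,"ry":0,"rz":0,"hand":70},
  {"tx":0.1,"ty":0,"tz":15,"rx":0,"ry":0,"rz":0,"hand":70},
  {"tx":0.1,"ty":0,"tz":16.7,"rx":0,"ry":0,"rz":0,"hand":70},
  {"tx":0.1,"ty":0,"tz":16.7,"rx":0,"ry":0,"rz":0,"hand":70},
  {"tx":0.1,"ty":0,"tz":16.7,"rx":0,"ry":0,"rz":0,"hand":70},
])

```text
clock: 2.6
position: [0.4858, -0.0206, 0.1336]
eef_rot: [0.0, 0.997, 0.078, -0.0]
contact_force: [0.0, 0.5, -0.1]
width: 0.06
gripper_force: 0.0
```

Emit:
arm_command([
  {"tx":0,"ty":0,"tz":0,"rx":0,"ry":0,"rz":0,"hand":40},
  {"tx":0,"ty":0,"tz":0,"rx":0,"ry":0,"rz":0,"hand":30},
  {"tx":0,"ty":0,"tz":0,"rx":0,"ry":0,"rz":0,"hand":20},
  {"tx":0,"ty":0,"tz":0,"rx":0,"ry":0,"rz":0,"hand":10},
  {"tx":0,"ty":0,"tz":0,"rx":0,"ry":0,"rz":0,"hand":0},
  {"tx":0,"ty":0,"tz":0,"rx":0,"ry":0,"rz":0,"hand":0},
  {"tx":0,"ty":0,"tz":0,"rx":0,"ry":0,"rz":0,"hand":0},
  {"tx":0,"ty":0,"tz":0,"rx":0,"ry":0,"rz":0,"hand":0},
])

```text
clock: 3.4
position: [0.4865, -0.0192, 0.134]
eef_rot: [0.0, 0.997, 0.079, 0.001]
contact_force: [-0.8, 0.7, 7.3]
width: 0.0202
gripper_force: 39.3
```

Emit:
arm_command([
  {"tx":0,"ty":0,"tz":-0.5,"rx":0,"ry":0,"rz":0,"hand":0},
  {"tx":0,"ty":0,"tz":-1.5,"rx":0,"ry":0,"rz":0,"hand":0},
  {"tx":0,"ty":0,"tz":-4,"rx":0,"ry":0,"rz":0,"hand":0},
  {"tx":0,"ty":0,"tz":-8,"rx":0,"ry":0,"rz":0,"hand":0},
  {"tx":0,"ty":0,"tz":-10,"rx":0,"ry":0,"rz":0,"hand":0},
  {"tx":0,"ty":0,"tz":-10,"rx":0,"ry":0,"rz":0,"hand":0},
])

```text
clock: 4.0
position: [0.4878, -0.0195, 0.2365]
eef_rot: [0.001, 0.997, 0.078, 0.003]
contact_force: [-0.2, -0.1, -4.1]
width: 0.02
gripper_force: 39.2
```

```bash
python3 - <<'E'
from workcell import env; from h import *; import pickle
a=env.snapshot("wrist");b=env.snapshot("top");c=env.snapshot("side"); pickle.dump((a,b,c),open("s2.pkl","wb"))
k=np.zeros((600,800,3),np.uint8); k[:384,:512]=a["pixels"][...,::-1]
k[:285,512:797]=cv2.resize(c["pixels"][...,::-1][140:235,200:295],(285,285))
k[300:585,512:797]=cv2.resize(b["pixels"][...,::-1][135:230,180:275],(285,285))
cv2.imwrite("pics/s2.png",k)
E
python3 go.py .348 -.272 .234 19
```

```text
t cm [-17.49  22.78  -0.13] r deg [ -0.    0.1 -10. ] at [ 0.4851 -0.0196  0.2324] w 0.0206
```

View pics/s2.png

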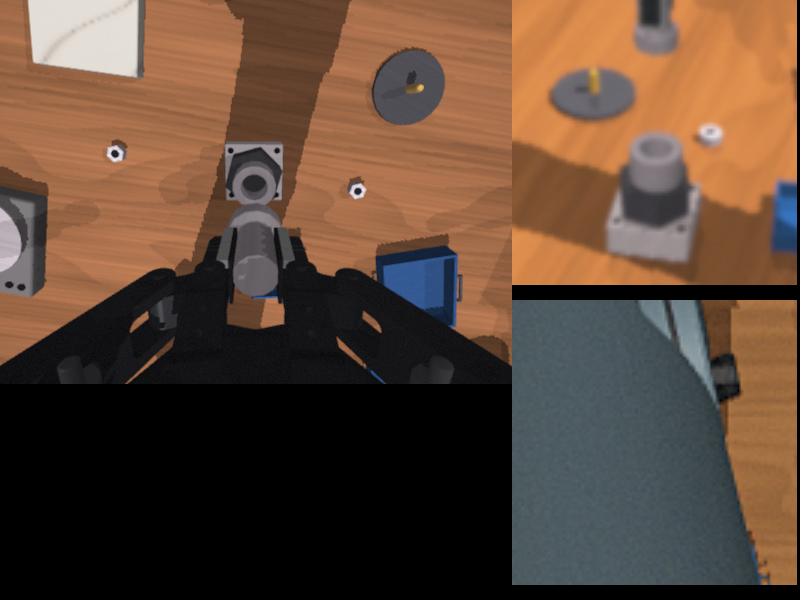

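Wrist view: the plug is held upright in the fingers (foot at about (257,222)), and the ring is still on the hex at (254,185). Moving to the tray.

Emit:
arm_command([
  {"tx":-4.4,"ty":5.7,"tz":0,"rx":0,"ry":0,"rz":0,"hand":0},
  {"tx":-8.7,"ty":11.4,"tz":0,"rx":0,"ry":0,"rz":-5,"hand":0},
  {"tx":-17.5,"ty":22.8,"tz":0,"rx":0,"ry":0,"rz":-10,"hand":0},
  {"tx":-17.5,"ty":22.8,"tz":0,"rx":0,"ry":0,"rz":-10,"hand":0},
  {"tx":-17.5,"ty":22.8,"tz":0,"rx":0,"ry":0,"rz":-10,"hand":0},
  {"tx":-17.5,"ty":22.8,"tz":0,"rx":0,"ry":0,"rz":-10,"hand":0},
  {"tx":-17.5,"ty":22.8,"tz":0,"rx":0,"ry":0,"rz":-10,"hand":0},
  {"tx":-17.5,"ty":22.8,"tz":0,"rx":0,"ry":0,"rz":-10,"hand":0},
  {"tx":-17.5,"ty":22.8,"tz":0,"rx":0,"ry":0,"rz":-10,"hand":0},
  {"tx":-17.5,"ty":22.8,"tz":0,"rx":0,"ry":0,"rz":-10,"hand":0},
])

```text
clock: 5.15
position: [0.3494, -0.2707, 0.2329]
eef_rot: [-0.0, 0.986, 0.167, -0.0]
contact_force: [0.1, -0.1, -2.6]
width: 0.0204
gripper_force: 39.5
```

```bash
python3 go.py .348 -.272 .0485 19; python3 go.py .348 -.272 .0485 19
```

```text
t cm [-0.18  0.1  18.44] r deg [-0.1  0.   0.2] at [ 0.3494 -0.2707  0.2329] w 0.0204
t cm [-0.18  0.1  18.44] r deg [-0.1  0.   0.2] at [ 0.3494 -0.2707  0.2329] w 0.0204
```

Emit:
arm_command([
  {"tx":-0.1,"ty":0.1,"tz":5,"rx":0,"ry":0,"rz":0,"hand":0},
  {"tx":-0.1,"ty":0.1,"tz":10,"rx":0,"ry":0,"rz":0,"hand":0},
  {"tx":-0.1,"ty":0.1,"tz":14,"rx":0,"ry":0,"rz":0,"hand":0},
  {"tx":-0.1,"ty":0.1,"tz":16.5,"rx":0,"ry":0,"rz":0,"hand":0},
  {"tx":-0.1,"ty":0.1,"tz":18,"rx":0,"ry":0,"rz":0,"hand":0},
  {"tx":-0.1,"ty":0.1,"tz":18.3,"rx":0,"ry":0,"rz":0,"hand":0},
  {"tx":-0.1,"ty":0.1,"tz":18.3,"rx":0,"ry":0,"rz":0,"hand":0},
  {"tx":-0.1,"ty":0.1,"tz":18.3,"rx":0,"ry":0,"rz":0,"hand":0},
])

```text
clock: 5.95
position: [0.3491, -0.2734, 0.0511]
eef_rot: [0.0, 0.986, 0.166, 0.001]
contact_force: [0.5, -0.7, -2.1]
width: 0.0203
gripper_force: 39.7
```

Still weight in the hand (about -2 N), so I feel down by 1 mm steps.

Emit:
arm_command([
  {"tx":0,"ty":0,"tz":0.1,"rx":0,"ry":0,"rz":0,"hand":0},
  {"tx":0,"ty":0,"tz":0.2,"rx":0,"ry":0,"rz":0,"hand":0},
  {"tx":0,"ty":0,"tz":0.2,"rx":0,"ry":0,"rz":0,"hand":0},
])

```text
clock: 6.25
position: [0.3484, -0.2735, 0.0486]
eef_rot: [0.0, 0.986, 0.165, 0.0]
contact_force: [0.7, 0.4, -2.5]
width: 0.0204
gripper_force: 39.7
```

Emit:
arm_command([
  {"tx":0,"ty":0,"tz":0.1,"rx":0,"ry":0,"rz":0,"hand":0},
  {"tx":0,"ty":0,"tz":0.1,"rx":0,"ry":0,"rz":0,"hand":0},
])

```text
clock: 6.45
position: [0.3484, -0.2734, 0.048]
eef_rot: [0.0, 0.986, 0.165, 0.0]
contact_force: [-3.7, 1.9, 11.0]
width: 0.02
gripper_force: 41.0
```

Contact with the floor (+11 N). Now I open the fingers gently and rise.

Emit:
arm_command([
  {"tx":0,"ty":0,"tz":0,"rx":0,"ry":0,"rz":0,"hand":28},
  {"tx":0,"ty":0,"tz":0,"rx":0,"ry":0,"rz":0,"hand":35},
  {"tx":0,"ty":0,"tz":0,"rx":0,"ry":0,"rz":0,"hand":50},
  {"tx":0,"ty":0,"tz":0,"rx":0,"ry":0,"rz":0,"hand":55},
  {"tx":0,"ty":0,"tz":-1,"rx":0,"ry":0,"rz":0,"hand":55},
  {"tx":0,"ty":0,"tz":-5,"rx":0,"ry":0,"rz":0,"hand":60},
  {"tx":0,"ty":0,"tz":-10,"rx":0,"ry":0,"rz":0,"hand":80},
  {"tx":0,"ty":0,"tz":-15,"rx":0,"ry":0,"rz":0,"hand":100},
  {"tx":0,"ty":0,"tz":-19,"rx":0,"ry":0,"rz":0,"hand":100},
  {"tx":0,"ty":0,"tz":-19,"rx":0,"ry":0,"rz":0,"hand":100},
])

```text
clock: 7.45
position: [0.351, -0.2751, 0.2431]
eef_rot: [0.004, 0.986, 0.165, 0.004]
contact_force: [0.5, 0.3, -0.7]
width: 0.0856
gripper_force: 0.0
```

```bash
python3 - <<'E'
from workcell import env; from h import *; import pickle
a=env.snapshot("wrist");b=env.snapshot("top");c=env.snapshot("side"); pickle.dump((a,b,c),open("s3.pkl","wb"))
k=np.zeros((600,800,3),np.uint8); k[:384,:512]=a["pixels"][...,::-1]
k[:285,512:797]=cv2.resize(c["pixels"][...,::-1][130:225,275:370],(285,285))
k[300:585,512:797]=cv2.resize(b["pixels"][...,::-1][160:208,205:253],(285,285),interpolation=cv2.INTER_CUBIC)
cv2.imwrite("pics/s3.png",k)
E
python3 go.py .455 -.018 .234 9
```

```text
t cm [ 18.45 -20.62   0.32] r deg [-0.  0. 10.] at [ 0.3477 -0.2731  0.2372] w 0.0855
```

View pics/s3.png

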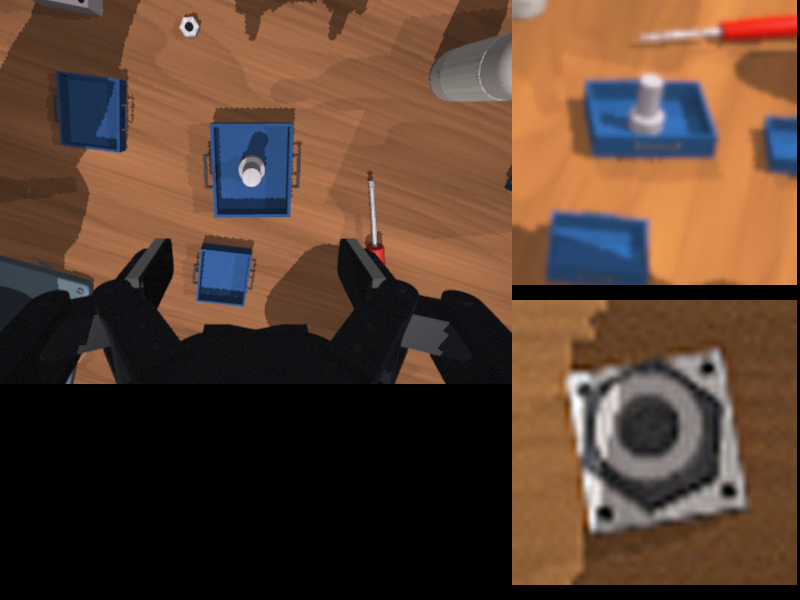

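The plug stands in the middle of the tray (wrist (250,172), side view agrees). In the top crop the ring's centre is near pixel (228.1,181.4), with the hex and flange below. Computing the ring position and move.

```bash
python3 - <<'E'
import pickle; from h import *
a,s,c=pickle.load(open("s3.pkl","rb"))
print("ring",onz(s,(228.2,181.4),.09)); 
for p in[(655,357),(720,393),(722,463),(651,512),(585,478),(583,395)]:
    print("hex",np.round(onz(s,(205+(p[0]-512)*48/285,160+(p[1]-300)*48/285),.06),4))
E
python3 go.py .486 -.019 .234 5
```

```text
ring [ 0.48410117 -0.02009756  0.09      ]
hex [ 0.5171 -0.0205  0.06  ]
hex [ 0.5015 -0.0475  0.06  ]
hex [ 0.4721 -0.048   0.06  ]
hex [ 0.452  -0.0182  0.06  ]
hex [0.4667 0.0091 0.06  ]
hex [0.5015 0.0097 0.06  ]
t cm [ 21.35 -19.52   0.31] r deg [-0.  0. 14.] at [ 0.3477 -0.2731  0.2372] w 0.0855
```

```bash
python3 go.py .485 -.019 .234 -2
```

```text
t cm [ 21.26 -19.55   0.31] r deg [-0.  0. 21.] at [ 0.3477 -0.2731  0.2372] w 0.0855
```

Emit:
arm_command([
  {"tx":5,"ty":-5,"tz":0.3,"rx":0,"ry":0,"rz":5,"hand":100},
  {"tx":10,"ty":-9,"tz":0.3,"rx":0,"ry":0,"rz":10,"hand":100},
  {"tx":21.3,"ty":-19.5,"tz":0.3,"rx":0,"ry":0,"rz":21,"hand":100},
  {"tx":21.3,"ty":-19.5,"tz":0.3,"rx":0,"ry":0,"rz":21,"hand":100},
  {"tx":21.3,"ty":-19.5,"tz":0.3,"rx":0,"ry":0,"rz":21,"hand":100},
  {"tx":21.3,"ty":-19.5,"tz":0.3,"rx":0,"ry":0,"rz":21,"hand":100},
  {"tx":21.3,"ty":-19.5,"tz":0.3,"rx":0,"ry":0,"rz":21,"hand":100},
  {"tx":21.3,"ty":-19.5,"tz":0.3,"rx":0,"ry":0,"rz":21,"hand":100},
  {"tx":21.3,"ty":-19.5,"tz":0.3,"rx":0,"ry":0,"rz":21,"hand":100},
  {"tx":21.3,"ty":-19.5,"tz":0.3,"rx":0,"ry":0,"rz":21,"hand":100},
])

```text
clock: 8.6
position: [0.4852, -0.0212, 0.2336]
eef_rot: [0.0, 1.0, -0.019, -0.001]
contact_force: [0.3, 0.0, 0.1]
width: 0.0856
gripper_force: 0.0
```

```bash
python3 - <<'E'
from workcell import env; from h import *
s=env.snapshot("wrist"); cv2.imwrite("pics/w4.png",s["pixels"][...,::-1])
for z,r in((.09,.022),(.09,.013),(.06,.0325)): print([np.round(proj(s,np.array([.485+dx,-.019+dy,z])),1).tolist() for dx,dy in((0,0),(r,0),(-r,0),(0,r),(0,-r))])
E
python3 go.py .485 -.019 .0845 -2
```

```text
[[252.1, 183.1], [251.1, 160.9], [253.0, 204.3], [229.6, 183.9], [274.6, 182.3]]
[[252.1, 183.1], [251.5, 170.1], [252.6, 195.8], [238.8, 183.6], [265.4, 182.6]]
[[252.3, 175.7], [251.1, 145.5], [253.5, 204.0], [222.3, 176.8], [282.5, 174.6]]
t cm [-0.03 -0.21 14.94] r deg [ 0.   0.1 -0.1] at [ 0.4854 -0.021   0.2339] w 0.0853
```

View pics/w4.png

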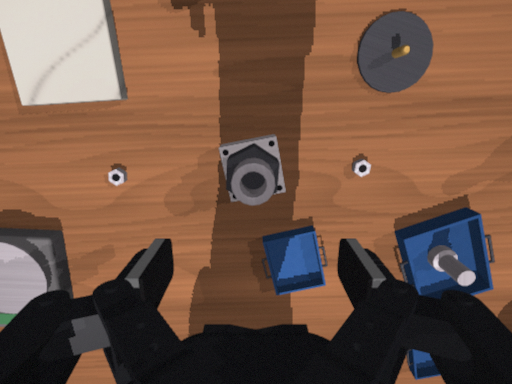

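The ring's top is at (252,183), exactly where projected, and the hex flats face the fingers. Descending.

Emit:
arm_command([
  {"tx":0,"ty":-0.1,"tz":5,"rx":0,"ry":0,"rz":0,"hand":100},
  {"tx":0,"ty":-0.1,"tz":9,"rx":0,"ry":0,"rz":0,"hand":100},
  {"tx":0,"ty":-0.1,"tz":12,"rx":0,"ry":0,"rz":0,"hand":100},
  {"tx":0,"ty":-0.1,"tz":14,"rx":0,"ry":0,"rz":0,"hand":80},
  {"tx":0,"ty":-0.1,"tz":14.9,"rx":0,"ry":0,"rz":0,"hand":75},
  {"tx":0,"ty":-0.1,"tz":14.9,"rx":0,"ry":0,"rz":0,"hand":75},
  {"tx":0,"ty":-0.1,"tz":14.9,"rx":0,"ry":0,"rz":0,"hand":75},
])

```text
clock: 9.35
position: [0.4867, -0.0188, 0.0861]
eef_rot: [0.0, 1.0, -0.018, 0.001]
contact_force: [0.6, 0.1, -0.1]
width: 0.0641
gripper_force: 0.0
```

Emit:
arm_command([
  {"tx":0,"ty":0,"tz":0,"rx":0,"ry":0,"rz":0,"hand":65},
  {"tx":0,"ty":0,"tz":0,"rx":0,"ry":0,"rz":0,"hand":55},
  {"tx":0,"ty":0,"tz":0,"rx":0,"ry":0,"rz":0,"hand":45},
  {"tx":0,"ty":0,"tz":0,"rx":0,"ry":0,"rz":0,"hand":35},
  {"tx":0,"ty":0,"tz":0,"rx":0,"ry":0,"rz":0,"hand":20},
  {"tx":0,"ty":0,"tz":0,"rx":0,"ry":0,"rz":0,"hand":20},
  {"tx":0,"ty":0,"tz":0,"rx":0,"ry":0,"rz":0,"hand":20},
])

```text
clock: 10.05
position: [0.4868, -0.0189, 0.0865]
eef_rot: [0.0, 1.0, -0.017, 0.001]
contact_force: [-1.4, -1.0, 9.0]
width: 0.043
gripper_force: 39.5
```

Emit:
arm_command([
  {"tx":0,"ty":0,"tz":-0.5,"rx":0,"ry":0,"rz":0,"hand":20},
  {"tx":0,"ty":0,"tz":-1.5,"rx":0,"ry":0,"rz":0,"hand":20},
  {"tx":0,"ty":0,"tz":-4,"rx":0,"ry":0,"rz":0,"hand":20},
  {"tx":0,"ty":0,"tz":-8,"rx":0,"ry":0,"rz":0,"hand":20},
  {"tx":0,"ty":0,"tz":-10,"rx":0,"ry":0,"rz":0,"hand":20},
  {"tx":0,"ty":0,"tz":-10,"rx":0,"ry":0,"rz":0,"hand":20},
  {"tx":0,"ty":0,"tz":-10,"rx":0,"ry":0,"rz":0,"hand":20},
])

```text
clock: 10.75
position: [0.4859, -0.0187, 0.1854]
eef_rot: [0.0, 1.0, -0.017, 0.0]
contact_force: [-0.2, -0.3, -2.4]
width: 0.0433
gripper_force: 41.3
```

```bash
python3 go.py .608 -.1835 .186 -2;python3 - <<'E'
from workcell import env; from h import *; import pickle
a=env.snapshot("wrist");c=env.snapshot("side"); pickle.dump((a,c),open("s5.pkl","wb"))
k=np.zeros((400,800,3),np.uint8); k[:384,:512]=a["pixels"][...,::-1]
k[:285,512:797]=cv2.resize(c["pixels"][...,::-1][140:235,195:290],(285,285))
cv2.imwrite("pics/s5.png",k)
E
```

```text
t cm [12.78 16.04 -0.05] r deg [ 0. -0.  0.] at [ 0.4859 -0.0187  0.1854] w 0.0433
```

View pics/s5.png

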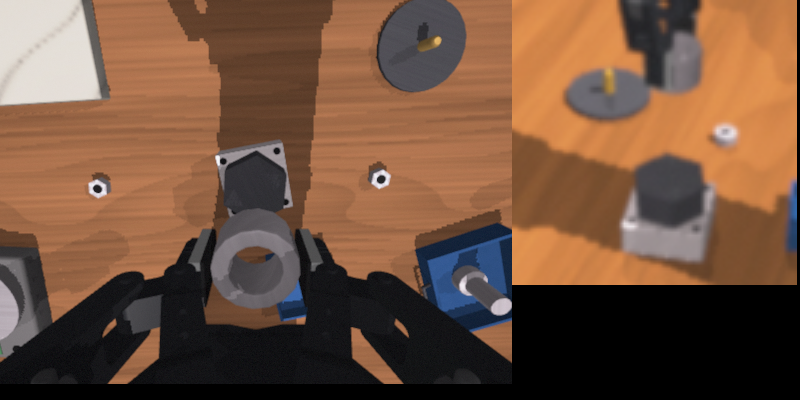

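The wrist view shows the ring held level at (255,258), with the collar and flange undisturbed. Moving over the stand.

Emit:
arm_command([
  {"tx":2,"ty":2.5,"tz":0,"rx":0,"ry":0,"rz":0,"hand":20},
  {"tx":5,"ty":6.3,"tz":0,"rx":0,"ry":0,"rz":0,"hand":20},
  {"tx":8,"ty":10,"tz":0,"rx":0,"ry":0,"rz":0,"hand":20},
  {"tx":11,"ty":13.7,"tz":0,"rx":0,"ry":0,"rz":0,"hand":20},
  {"tx":12.9,"ty":16,"tz":0,"rx":0,"ry":0,"rz":0,"hand":20},
  {"tx":12.9,"ty":16,"tz":0,"rx":0,"ry":0,"rz":0,"hand":20},
  {"tx":12.9,"ty":16,"tz":4,"rx":0,"ry":0,"rz":0,"hand":20},
  {"tx":12.9,"ty":16,"tz":8,"rx":0,"ry":0,"rz":0,"hand":20},
  {"tx":12.9,"ty":16,"tz":10,"rx":0,"ry":0,"rz":0,"hand":20},
  {"tx":12.9,"ty":16,"tz":10,"rx":0,"ry":0,"rz":0,"hand":20},
])

```text
clock: 11.85
position: [0.6056, -0.1811, 0.0805]
eef_rot: [-0.001, 1.0, -0.017, -0.005]
contact_force: [-0.4, -0.3, -1.9]
width: 0.043
gripper_force: 41.5
```

```bash
python3 - <<'E'
from workcell import env; from h import *; import pickle
a=env.snapshot("wrist");c=env.snapshot("side"); b=env.snapshot("top")
k=np.zeros((580,800,3),np.uint8); k[:384,:512]=a["pixels"][...,::-1]
k[:285,512:797]=cv2.resize(c["pixels"][...,::-1][120:215,180:275],(285,285))
k[290:575,512:797]=cv2.resize(b["pixels"][...,::-1][90:185,245:340],(285,285))
cv2.imwrite("pics/s6.png",k)
E
python3 go.py .608 -.184 .0325 -2
```

```text
t cm [-0.2   0.17  5.35] r deg [-0.  -0.1  0. ] at [ 0.61   -0.1824  0.086 ] w 0.0433
```

View pics/s6.png

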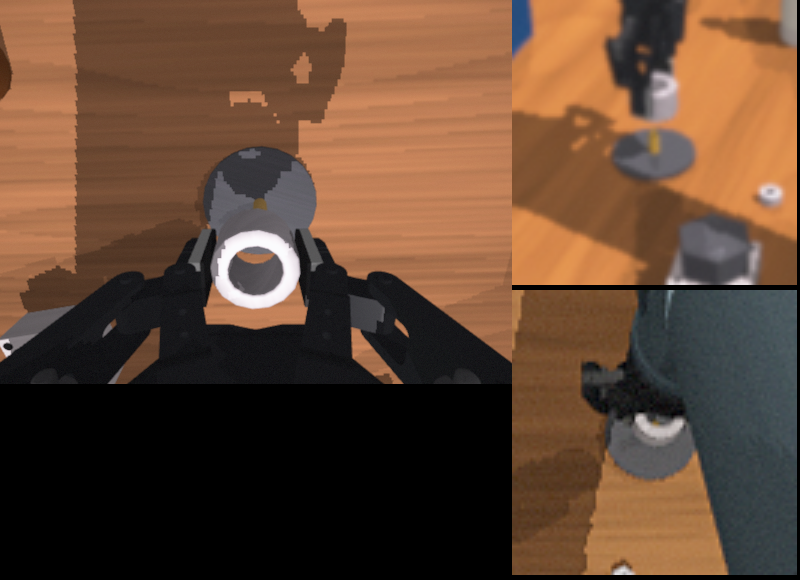

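Top view: the post's brass tip shows inside the bore at crop (657,423). Correcting 2 mm and lowering.

Emit:
arm_command([
  {"tx":-0.2,"ty":0.2,"tz":1,"rx":0,"ry":0,"rz":0,"hand":20},
  {"tx":-0.2,"ty":0.2,"tz":2.5,"rx":0,"ry":0,"rz":0,"hand":20},
  {"tx":-0.2,"ty":0.2,"tz":4,"rx":0,"ry":0,"rz":0,"hand":20},
  {"tx":-0.2,"ty":0.2,"tz":4.8,"rx":0,"ry":0,"rz":0,"hand":20},
  {"tx":-0.2,"ty":0.2,"tz":5.2,"rx":0,"ry":0,"rz":0,"hand":20},
  {"tx":-0.2,"ty":0.2,"tz":5.2,"rx":0,"ry":0,"rz":0,"hand":20},
  {"tx":-0.2,"ty":0.2,"tz":5.2,"rx":0,"ry":0,"rz":0,"hand":20},
])

```text
clock: 12.7
position: [0.6077, -0.1848, 0.0332]
eef_rot: [-0.0, 1.0, -0.017, 0.0]
contact_force: [0.5, 0.5, -1.9]
width: 0.0432
gripper_force: 41.5
```

Emit:
arm_command([
  {"tx":0,"ty":0,"tz":0.1,"rx":0,"ry":0,"rz":0,"hand":20},
  {"tx":0,"ty":0,"tz":0.1,"rx":0,"ry":0,"rz":0,"hand":20},
])

```text
clock: 12.9
position: [0.6078, -0.1849, 0.0326]
eef_rot: [0.0, 1.0, -0.017, 0.0]
contact_force: [0.0, 0.9, 0.8]
width: 0.0433
gripper_force: 41.8
```

Emit:
arm_command([
  {"tx":0,"ty":0,"tz":0.1,"rx":0,"ry":0,"rz":0,"hand":20},
  {"tx":0,"ty":0,"tz":0.1,"rx":0,"ry":0,"rz":0,"hand":52},
  {"tx":0,"ty":0,"tz":0.1,"rx":0,"ry":0,"rz":0,"hand":60},
  {"tx":0,"ty":0,"tz":0.1,"rx":0,"ry":0,"rz":0,"hand":70},
  {"tx":0,"ty":0,"tz":0.1,"rx":0,"ry":0,"rz":0,"hand":70},
  {"tx":0,"ty":0,"tz":-1,"rx":0,"ry":0,"rz":0,"hand":75},
  {"tx":0,"ty":0,"tz":-5,"rx":0,"ry":0,"rz":0,"hand":100},
  {"tx":0,"ty":0,"tz":-10,"rx":0,"ry":0,"rz":0,"hand":100},
  {"tx":0,"ty":0,"tz":-16,"rx":0,"ry":0,"rz":0,"hand":100},
  {"tx":0,"ty":0,"tz":-20,"rx":0,"ry":0,"rz":0,"hand":100},
])

```text
clock: 13.9
position: [0.6072, -0.1847, 0.2351]
eef_rot: [0.0, 1.0, -0.017, 0.0]
contact_force: [2.3, -0.7, 0.1]
width: 0.0851
gripper_force: 0.0
```

```bash
python3 go.py .485 -.0195 .205 -2
```

```text
t cm [-12.78 -16.09   3.  ] r deg [ 0. -0.  0.] at [ 0.6072 -0.1847  0.2351] w 0.0851
```

Emit:
arm_command([
  {"tx":-3,"ty":-3.8,"tz":0,"rx":0,"ry":0,"rz":0,"hand":100},
  {"tx":-6,"ty":-7.6,"tz":0,"rx":0,"ry":0,"rz":0,"hand":100},
  {"tx":-9,"ty":-11.4,"tz":0,"rx":0,"ry":0,"rz":0,"hand":100},
  {"tx":-12,"ty":-15,"tz":1,"rx":0,"ry":0,"rz":0,"hand":100},
  {"tx":-12.8,"ty":-16.1,"tz":3,"rx":0,"ry":0,"rz":0,"hand":100},
  {"tx":-12.8,"ty":-16.1,"tz":3,"rx":0,"ry":0,"rz":0,"hand":100},
  {"tx":-12.8,"ty":-16.1,"tz":3,"rx":0,"ry":0,"rz":0,"hand":100},
])

```text
clock: 14.6
position: [0.4858, -0.0202, 0.203]
eef_rot: [0.0, 1.0, -0.017, 0.0]
contact_force: [0.6, 0.1, 0.5]
width: 0.085
gripper_force: 0.0
```

```bash
python3 - <<'E'
from workcell import env; from h import *
a=env.snapshot("wrist");c=env.snapshot("side"); b=env.snapshot("top")
k=np.zeros((600,800,3),np.uint8); k[:384,:512]=a["pixels"][...,::-1]
k[:285,512:797]=cv2.resize(c["pixels"][...,::-1][120:215,180:275],(285,285))
# close crop of hex from wrist
k[390:600,:320]=cv2.resize(a["pixels"][...,::-1][130:235,170:330],(320,210))
cv2.imwrite("pics/s7.png",k)
H=hsv(a); m=np.zeros(H.shape[:2],bool); m[120:240,190:310]=1
m&=(H[...,1]<90)&(H[...,2]<75)
for q in blobs(m,300):
    P=np.array([onz(a,p[0],.06)[:2] for p in q]).astype(np.float32)*1000
    ap=cv2.approxPolyDP(cv2.convexHull(P),4,True)[:,0]
    print(cv2.boundingRect(q),cv2.minAreaRect(P),np.round(ap,1).tolist())
E
python3 go.py .485 -.0195 .0475 -2
```

```text
(224, 148, 61, 68) ((486.1485290527344, -17.994796752929688), (59.49745559692383, 63.35137176513672), 24.733306884765625) [[520.2000122070312, -22.100000381469727], [507.79998779296875, 5.0], [471.8999938964844, 10.300000190734863], [462.1000061035156, 2.9000000953674316], [452.79998779296875, -15.699999809265137], [469.70001220703125, -49.099998474121094], [504.20001220703125, -44.5]]
t cm [-0.19 -0.13 15.57] r deg [ 0.  -0.1 -0.1] at [ 0.4865 -0.0208  0.2032] w 0.0853
```

View pics/s7.png

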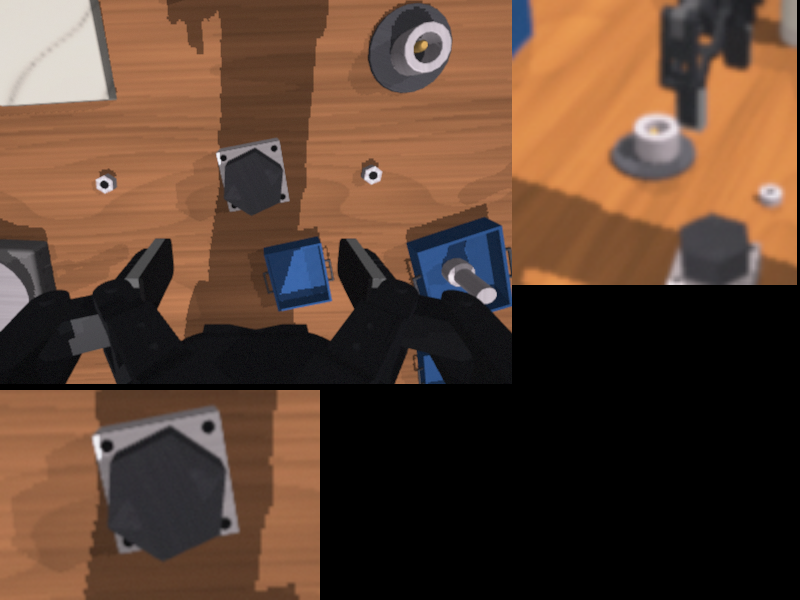

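The ring sits flat round the post (wrist (430,47), side view agrees). The collar is at (254,180) with its flats left and right. Descending to grip it across the flats.

Emit:
arm_command([
  {"tx":-0.1,"ty":-0.1,"tz":5,"rx":0,"ry":0,"rz":1.5,"hand":100},
  {"tx":-0.1,"ty":-0.1,"tz":9,"rx":0,"ry":0,"rz":1.5,"hand":100},
  {"tx":-0.1,"ty":-0.1,"tz":12,"rx":0,"ry":0,"rz":1.5,"hand":100},
  {"tx":-0.1,"ty":-0.1,"tz":14,"rx":0,"ry":0,"rz":1.5,"hand":100},
  {"tx":-0.1,"ty":-0.1,"tz":14.9,"rx":0,"ry":0,"rz":1.5,"hand":100},
  {"tx":-0.1,"ty":-0.1,"tz":14.9,"rx":0,"ry":0,"rz":1.5,"hand":100},
  {"tx":-0.1,"ty":-0.1,"tz":14.9,"rx":0,"ry":0,"rz":1.5,"hand":100},
])

```text
clock: 15.45
position: [0.4852, -0.0188, 0.0542]
eef_rot: [0.0, 1.0, -0.031, 0.001]
contact_force: [0.1, 0.3, -0.4]
width: 0.0854
gripper_force: 0.0
```

Emit:
arm_command([
  {"tx":0,"ty":0,"tz":0,"rx":0,"ry":0,"rz":0,"hand":85},
  {"tx":0,"ty":0,"tz":0,"rx":0,"ry":0,"rz":0,"hand":75},
  {"tx":0,"ty":0,"tz":0,"rx":0,"ry":0,"rz":0,"hand":65},
  {"tx":0,"ty":0,"tz":0,"rx":0,"ry":0,"rz":0,"hand":55},
  {"tx":0,"ty":0,"tz":0,"rx":0,"ry":0,"rz":0,"hand":40},
  {"tx":0,"ty":0,"tz":0,"rx":0,"ry":0,"rz":0,"hand":40},
  {"tx":0,"ty":0,"tz":0,"rx":0,"ry":0,"rz":0,"hand":40},
], grip_force=50)

```text
clock: 16.15
position: [0.4848, -0.0183, 0.0545]
eef_rot: [0.0, 1.0, -0.031, 0.001]
contact_force: [-1.5, 0.0, 11.4]
width: 0.0555
gripper_force: 51.0
```

Emit:
arm_command([
  {"tx":0,"ty":0,"tz":-0.5,"rx":0,"ry":0,"rz":0,"hand":40},
  {"tx":0,"ty":0,"tz":-1.5,"rx":0,"ry":0,"rz":0,"hand":40},
  {"tx":0,"ty":0,"tz":-4,"rx":0,"ry":0,"rz":0,"hand":40},
  {"tx":0,"ty":0,"tz":-8,"rx":0,"ry":0,"rz":0,"hand":40},
  {"tx":0,"ty":0,"tz":-12,"rx":0,"ry":0,"rz":0,"hand":40},
  {"tx":0,"ty":0,"tz":-12,"rx":0,"ry":0,"rz":0,"hand":40},
  {"tx":0,"ty":0,"tz":-12,"rx":0,"ry":0,"rz":0,"hand":40},
])

```text
clock: 16.85
position: [0.484, -0.0188, 0.1738]
eef_rot: [0.0, 1.0, -0.031, 0.001]
contact_force: [0.2, 0.1, -4.9]
width: 0.0552
gripper_force: 54.6
```

```bash
python3 go.py .355 .309 .175 26;python3 - <<'E'
from workcell import env; from h import *
print(np.round(env.read_state()["joints"],2))
b=env.snapshot("top");H=hsv(b)
m=np.zeros(H.shape[:2],bool);m[205:285,65:135]=1;m&=(H[...,1]<40)&(H[...,2]>140)
for q in blobs(m,300): print(rect(b,q,.04))
E
```

```text
t cm [-14.89 -31.93  -0.15] r deg [  0.   -0.1 -29.5] at [ 0.484  -0.0188  0.1738] w 0.0552
[ 0.3   0.41 -0.43  2.02  0.24  0.77 -1.91]
((356.120849609375, 309.36346435546875), (108.7493667602539, 105.11984252929688), 26.939905166625977)
```

Emit:
arm_command([
  {"tx":-1,"ty":-2,"tz":0,"rx":0,"ry":0,"rz":0,"hand":40},
  {"tx":-3,"ty":-6,"tz":0,"rx":0,"ry":0,"rz":-4,"hand":40},
  {"tx":-5,"ty":-10.5,"tz":0,"rx":0,"ry":0,"rz":-8,"hand":40},
  {"tx":-7,"ty":-15,"tz":0,"rx":0,"ry":0,"rz":-13,"hand":40},
  {"tx":-9,"ty":-19.5,"tz":0,"rx":0,"ry":0,"rz":-18,"hand":40},
  {"tx":-11,"ty":-24,"tz":0,"rx":0,"ry":0,"rz":-23,"hand":40},
  {"tx":-13,"ty":-28,"tz":0,"rx":0,"ry":0,"rz":-27,"hand":40},
  {"tx":-14.8,"ty":-31.9,"tz":0,"rx":0,"ry":0,"rz":-29.5,"hand":40},
  {"tx":-14.8,"ty":-31.9,"tz":0,"rx":0,"ry":0,"rz":-29.5,"hand":40},
  {"tx":-14.8,"ty":-31.9,"tz":0,"rx":0,"ry":0,"rz":-29.5,"hand":40},
])

```text
clock: 17.9
position: [0.3541, 0.3089, 0.1717]
eef_rot: [0.001, 0.974, 0.226, -0.002]
contact_force: [0.7, -0.6, -4.9]
width: 0.0552
gripper_force: 54.9
```

```bash
python3 go.py .3555 .309 .095 26
python3 - <<'E'
from workcell import env
import numpy as np
print(np.round(env.read_state()["joints"],2))
E
```

```text
t cm [0.16 0.06 7.67] r deg [0.  0.2 0.2] at [0.3541 0.3089 0.1717] w 0.0552
[-0.29  0.43 -0.64  2.04  0.36  0.79 -2.26]
```

Emit:
arm_command([
  {"tx":0.1,"ty":0,"tz":3,"rx":0,"ry":0,"rz":0,"hand":40},
  {"tx":0.1,"ty":0,"tz":6,"rx":0,"ry":0,"rz":0,"hand":40},
  {"tx":0.1,"ty":0,"tz":8.5,"rx":0,"ry":0,"rz":0,"hand":40},
  {"tx":0.1,"ty":0,"tz":10,"rx":0,"ry":0,"rz":0,"hand":40},
  {"tx":0.1,"ty":0,"tz":10.5,"rx":0,"ry":0,"rz":0,"hand":40},
  {"tx":0.1,"ty":0,"tz":10.5,"rx":0,"ry":0,"rz":0,"hand":40},
  {"tx":0.1,"ty":0,"tz":10.5,"rx":0,"ry":0,"rz":0,"hand":40},
])

```text
clock: 18.6
position: [0.3572, 0.3091, 0.0686]
eef_rot: [0.0, 0.974, 0.225, 0.0]
contact_force: [-0.1, 0.0, -4.2]
width: 0.0548
gripper_force: 54.8
```

```bash
python3 - <<'E'
from workcell import env; from h import *
a=env.snapshot("wrist");c=env.snapshot("side")
k=np.zeros((384,800,3),np.uint8); k[:384,:512]=a["pixels"][...,::-1]
k[:285,512:797]=cv2.resize(c["pixels"][...,::-1][250:384,190:324],(285,285))
cv2.imwrite("pics/s8.png",k)
E
python3 go.py .3555 .309 .0645 26
```

```text
t cm [-0.19 -0.03  0.45] r deg [-0.  -0.1 -0. ] at [0.3573 0.3095 0.069 ] w 0.055
```

View pics/s8.png

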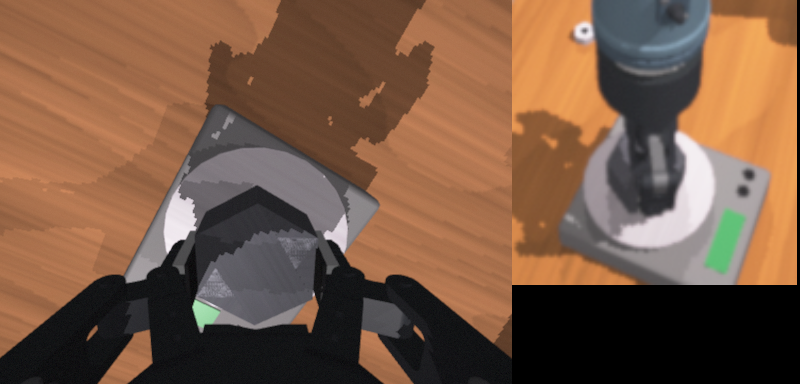

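The collar (257,255) hangs level just over the pan and is centred left to right. Lowering to contact.

Emit:
arm_command([
  {"tx":-0.1,"ty":0,"tz":0.1,"rx":0,"ry":0,"rz":0,"hand":40},
  {"tx":-0.1,"ty":0,"tz":0.2,"rx":0,"ry":0,"rz":0,"hand":40},
  {"tx":-0.1,"ty":0,"tz":0.3,"rx":0,"ry":0,"rz":0,"hand":40},
  {"tx":-0.1,"ty":0,"tz":0.3,"rx":0,"ry":0,"rz":0,"hand":40},
])

```text
clock: 19.1
position: [0.3557, 0.3089, 0.0652]
eef_rot: [0.0, 0.974, 0.225, -0.0]
contact_force: [0.1, -0.3, -5.6]
width: 0.0547
gripper_force: 54.9
```

Emit:
arm_command([
  {"tx":0,"ty":0,"tz":0.1,"rx":0,"ry":0,"rz":0,"hand":40},
  {"tx":0,"ty":0,"tz":0.1,"rx":0,"ry":0,"rz":0,"hand":40},
])

```text
clock: 19.3
position: [0.3558, 0.309, 0.0646]
eef_rot: [0.0, 0.974, 0.225, 0.0]
contact_force: [-0.6, -1.2, 2.6]
width: 0.055
gripper_force: 55.5
```

Emit:
arm_command([
  {"tx":0,"ty":0,"tz":0.05,"rx":0,"ry":0,"rz":0,"hand":40},
  {"tx":0,"ty":0,"tz":0.05,"rx":0,"ry":0,"rz":0,"hand":66},
  {"tx":0,"ty":0,"tz":0.05,"rx":0,"ry":0,"rz":0,"hand":75},
  {"tx":0,"ty":0,"tz":0.05,"rx":0,"ry":0,"rz":0,"hand":90},
  {"tx":0,"ty":0,"tz":0.05,"rx":0,"ry":0,"rz":0,"hand":100},
  {"tx":0,"ty":0,"tz":-0.5,"rx":0,"ry":0,"rz":0,"hand":100},
  {"tx":0,"ty":0,"tz":-4,"rx":0,"ry":0,"rz":0,"hand":100},
  {"tx":0,"ty":0,"tz":-9,"rx":0,"ry":0,"rz":0,"hand":100},
  {"tx":0,"ty":0,"tz":-14,"rx":0,"ry":0,"rz":0,"hand":100},
  {"tx":0,"ty":0,"tz":-14,"rx":0,"ry":0,"rz":0,"hand":100},
])

```text
clock: 20.3
position: [0.3583, 0.312, 0.2103]
eef_rot: [-0.002, 0.974, 0.225, 0.005]
contact_force: [0.8, 0.4, -0.2]
width: 0.0854
gripper_force: 0.0
```

```bash
python3 go.py .4855 -.019 .20 9
```

```text
t cm [-3.1  35.32  0.92] r deg [-0.2 -0.6 17. ] at [0.3583 0.312  0.2103] w 0.0854
```

Emit:
arm_command([
  {"tx":-1,"ty":5,"tz":0.5,"rx":0,"ry":0,"rz":2,"hand":100},
  {"tx":-2,"ty":10,"tz":0.5,"rx":0,"ry":0,"rz":5,"hand":100},
  {"tx":-2.5,"ty":15,"tz":0.5,"rx":0,"ry":0,"rz":8,"hand":100},
  {"tx":-3,"ty":20,"tz":0.5,"rx":0,"ry":0,"rz":11,"hand":100},
  {"tx":-3.1,"ty":25,"tz":0.5,"rx":0,"ry":0,"rz":14,"hand":100},
  {"tx":-3.1,"ty":30,"tz":0.5,"rx":0,"ry":0,"rz":17,"hand":100},
  {"tx":-3.1,"ty":33.5,"tz":0.5,"rx":0,"ry":0,"rz":17,"hand":100},
  {"tx":-3.1,"ty":35.3,"tz":0.5,"rx":0,"ry":0,"rz":17,"hand":100},
  {"tx":-3.1,"ty":35.3,"tz":0.5,"rx":0,"ry":0,"rz":17,"hand":100},
  {"tx":-3.1,"ty":35.3,"tz":0.5,"rx":0,"ry":0,"rz":17,"hand":100},
])

```text
clock: 21.3
position: [0.4823, -0.0214, 0.199]
eef_rot: [-0.0, 0.997, 0.079, -0.0]
contact_force: [-0.6, 1.2, -0.1]
width: 0.0855
gripper_force: 0.0
```

```bash
python3 - <<'E'
from workcell import env; from h import *
a=env.snapshot("wrist");c=env.snapshot("side"); b=env.snapshot("top")
k=np.zeros((600,800,3),np.uint8); k[:384,:512]=a["pixels"][...,::-1]
k[:285,512:797]=cv2.resize(c["pixels"][...,::-1][250:384,190:324],(285,285))
k[300:585,512:797]=cv2.resize(b["pixels"][...,::-1][200:290,60:150],(285,285))
cv2.imwrite("pics/s9.png",k)
H=hsv(a); m=np.zeros(H.shape[:2],bool); m[100:250,180:320]=1
m&=(H[...,1]<90)&(H[...,2]>70)
for q in blobs(m,300): print(cv2.boundingRect(q),rect(a,q,.03))
E
python3 go.py .4855 -.019 .03 9
```

```text
(220, 139, 67, 66) ((486.14385986328125, -18.588191986083984), (70.51317596435547, 68.99166107177734), 8.993274688720703)
t cm [ 0.35 -0.08 16.92] r deg [-0.   0.   0.2] at [ 0.4822 -0.0204  0.1993] w 0.0851
```

View pics/s9.png

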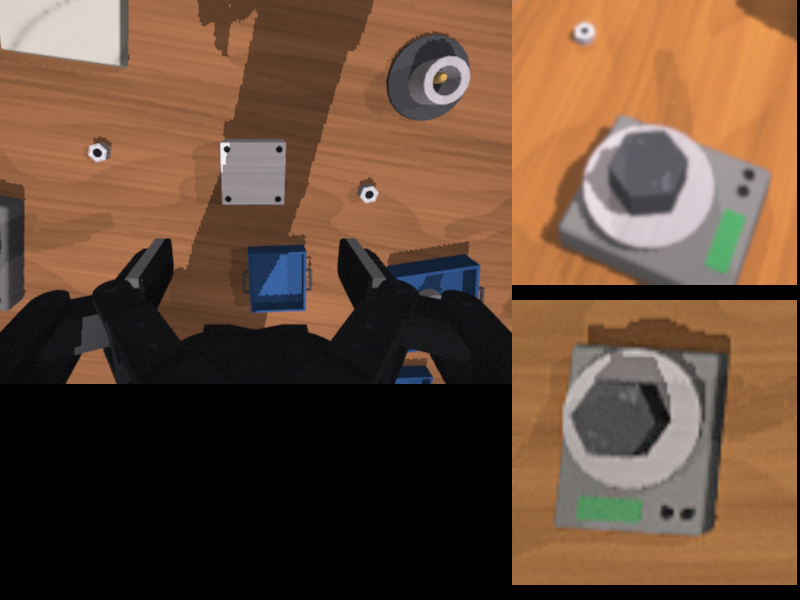

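The collar lies flat in the middle of the pan (side crop (648,170)). The flange is square to the fingers at (253,172), centre (0.486,-0.019), yaw 9°. Descending.

Emit:
arm_command([
  {"tx":0.35,"ty":-0.15,"tz":5,"rx":0,"ry":0,"rz":0,"hand":100},
  {"tx":0.35,"ty":-0.15,"tz":10,"rx":0,"ry":0,"rz":0,"hand":100},
  {"tx":0.35,"ty":-0.15,"tz":13,"rx":0,"ry":0,"rz":0,"hand":100},
  {"tx":0.35,"ty":-0.15,"tz":15.5,"rx":0,"ry":0,"rz":0,"hand":100},
  {"tx":0.35,"ty":-0.15,"tz":17,"rx":0,"ry":0,"rz":0,"hand":100},
  {"tx":0.35,"ty":-0.15,"tz":17.5,"rx":0,"ry":0,"rz":0,"hand":100},
  {"tx":0.35,"ty":-0.15,"tz":17.5,"rx":0,"ry":0,"rz":0,"hand":100},
  {"tx":0.35,"ty":-0.15,"tz":17.5,"rx":0,"ry":0,"rz":0,"hand":100},
])

```text
clock: 22.25
position: [0.4865, -0.0194, 0.0251]
eef_rot: [-0.0, 0.997, 0.079, 0.001]
contact_force: [-0.1, -0.1, 0.5]
width: 0.0858
gripper_force: 0.0
```

Emit:
arm_command([
  {"tx":0,"ty":0,"tz":0,"rx":0,"ry":0,"rz":0,"hand":88},
  {"tx":0,"ty":0,"tz":0,"rx":0,"ry":0,"rz":0,"hand":80},
  {"tx":0,"ty":0,"tz":0,"rx":0,"ry":0,"rz":0,"hand":70},
  {"tx":0,"ty":0,"tz":0,"rx":0,"ry":0,"rz":0,"hand":55},
  {"tx":0,"ty":0,"tz":0,"rx":0,"ry":0,"rz":0,"hand":55},
  {"tx":0,"ty":0,"tz":0,"rx":0,"ry":0,"rz":0,"hand":55},
])

```text
clock: 22.85
position: [0.4867, -0.0191, 0.0255]
eef_rot: [-0.0, 0.997, 0.079, 0.001]
contact_force: [-2.6, 2.5, 11.0]
width: 0.0666
gripper_force: 54.9
```

Emit:
arm_command([
  {"tx":0,"ty":0,"tz":-0.5,"rx":0,"ry":0,"rz":0,"hand":55},
  {"tx":0,"ty":0,"tz":-1.5,"rx":0,"ry":0,"rz":0,"hand":55},
  {"tx":0,"ty":0,"tz":-4,"rx":0,"ry":0,"rz":0,"hand":55},
  {"tx":0,"ty":0,"tz":-8,"rx":0,"ry":0,"rz":0,"hand":55},
  {"tx":0,"ty":0,"tz":-10,"rx":0,"ry":0,"rz":0,"hand":55},
  {"tx":0,"ty":0,"tz":-10,"rx":0,"ry":0,"rz":0,"hand":55},
  {"tx":0,"ty":0,"tz":-10,"rx":0,"ry":0,"rz":0,"hand":55},
])

```text
clock: 23.55
position: [0.4856, -0.0203, 0.1241]
eef_rot: [0.0, 0.997, 0.078, -0.0]
contact_force: [-0.2, -0.7, -4.5]
width: 0.0669
gripper_force: 58.3
```

```bash
python3 go.py .628 .187 .125 9
```

```text
t cm [ 17.3  -18.26  -0.1 ] r deg [ 0.  0. -0.] at [ 0.4856 -0.0203  0.1241] w 0.0669
```

Emit:
arm_command([
  {"tx":2,"ty":-2,"tz":0,"rx":0,"ry":0,"rz":0,"hand":55},
  {"tx":5,"ty":-5.3,"tz":0,"rx":0,"ry":0,"rz":0,"hand":55},
  {"tx":8,"ty":-8.5,"tz":0,"rx":0,"ry":0,"rz":0,"hand":55},
  {"tx":11,"ty":-11.7,"tz":0,"rx":0,"ry":0,"rz":0,"hand":55},
  {"tx":14,"ty":-14.8,"tz":0,"rx":0,"ry":0,"rz":0,"hand":55},
  {"tx":16,"ty":-17,"tz":0,"rx":0,"ry":0,"rz":0,"hand":55},
  {"tx":17.3,"ty":-18.3,"tz":2,"rx":0,"ry":0,"rz":0,"hand":55},
  {"tx":17.3,"ty":-18.3,"tz":5,"rx":0,"ry":0,"rz":0,"hand":55},
  {"tx":17.3,"ty":-18.3,"tz":7,"rx":0,"ry":0,"rz":0,"hand":55},
  {"tx":17.3,"ty":-18.3,"tz":7,"rx":0,"ry":0,"rz":0,"hand":55},
])

```text
clock: 24.55
position: [0.624, 0.1864, 0.0485]
eef_rot: [0.002, 0.997, 0.079, -0.005]
contact_force: [-1.1, -0.3, -3.5]
width: 0.0668
gripper_force: 58.0
```

```bash
python3 - <<'E'
from workcell import env; from h import *
a=env.snapshot("wrist");c=env.snapshot("side"); 
k=np.zeros((384,800,3),np.uint8); k[:384,:512]=a["pixels"][...,::-1]
k[:285,512:797]=cv2.resize(c["pixels"][...,::-1][195:310,95:210],(285,285))
cv2.imwrite("pics/s10.png",k)
E
python3 go.py .628 .187 .045 9
```

```text
t cm [0.08 0.07 0.79] r deg [0.  0.2 0. ] at [0.6272 0.1876 0.0529] w 0.067
```

View pics/s10.png

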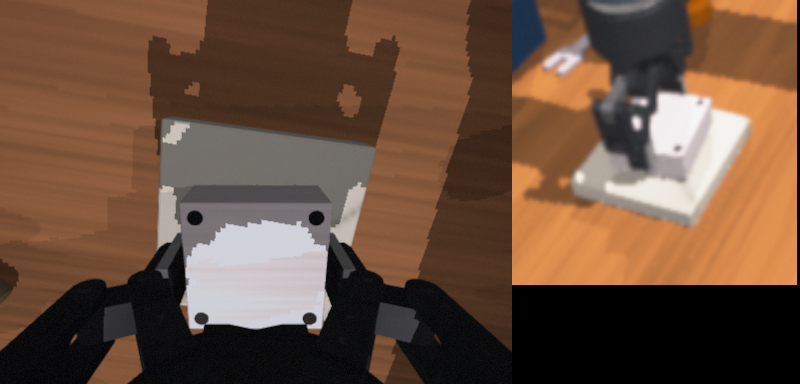

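The flange hangs level over the middle of the plate. Lowering to contact.

Emit:
arm_command([
  {"tx":0,"ty":0,"tz":0.2,"rx":0,"ry":0,"rz":0,"hand":55},
  {"tx":0,"ty":0,"tz":0.4,"rx":0,"ry":0,"rz":0,"hand":55},
  {"tx":0,"ty":0,"tz":0.6,"rx":0,"ry":0,"rz":0,"hand":55},
  {"tx":0,"ty":0,"tz":0.6,"rx":0,"ry":0,"rz":0,"hand":55},
  {"tx":0,"ty":0,"tz":0.6,"rx":0,"ry":0,"rz":0,"hand":55},
])

```text
clock: 25.15
position: [0.6283, 0.1879, 0.0485]
eef_rot: [0.0, 0.997, 0.079, 0.0]
contact_force: [-0.6, -0.9, -3.2]
width: 0.0669
gripper_force: 58.1
```

Emit:
arm_command([
  {"tx":0,"ty":0,"tz":0.1,"rx":0,"ry":0,"rz":0,"hand":55},
  {"tx":0,"ty":0,"tz":0.1,"rx":0,"ry":0,"rz":0,"hand":55},
])

```text
clock: 25.35
position: [0.6281, 0.188, 0.0472]
eef_rot: [0.0, 0.997, 0.079, -0.0]
contact_force: [0.1, -0.6, -3.5]
width: 0.0667
gripper_force: 58.1
```

Emit:
arm_command([
  {"tx":0,"ty":0,"tz":0.1,"rx":0,"ry":0,"rz":0,"hand":55},
  {"tx":0,"ty":0,"tz":0.1,"rx":0,"ry":0,"rz":0,"hand":55},
])

```text
clock: 25.55
position: [0.6281, 0.188, 0.0461]
eef_rot: [0.0, 0.997, 0.079, -0.0]
contact_force: [-0.5, 0.6, -3.0]
width: 0.0673
gripper_force: 58.1
```

Emit:
arm_command([
  {"tx":0,"ty":0,"tz":0.1,"rx":0,"ry":0,"rz":0,"hand":55},
  {"tx":0,"ty":0,"tz":0.1,"rx":0,"ry":0,"rz":0,"hand":55},
])

```text
clock: 25.75
position: [0.6282, 0.188, 0.0456]
eef_rot: [0.0, 0.997, 0.079, -0.0]
contact_force: [-2.0, -0.5, 1.5]
width: 0.0669
gripper_force: 58.6
```

Contact. Releasing and rising.

Emit:
arm_command([
  {"tx":0,"ty":0,"tz":0.05,"rx":0,"ry":0,"rz":0,"hand":55},
  {"tx":0,"ty":0,"tz":0.05,"rx":0,"ry":0,"rz":0,"hand":80},
  {"tx":0,"ty":0,"tz":0.05,"rx":0,"ry":0,"rz":0,"hand":90},
  {"tx":0,"ty":0,"tz":0.05,"rx":0,"ry":0,"rz":0,"hand":100},
  {"tx":0,"ty":0,"tz":0.05,"rx":0,"ry":0,"rz":0,"hand":100},
  {"tx":0,"ty":0,"tz":-0.5,"rx":0,"ry":0,"rz":0,"hand":100},
  {"tx":0,"ty":0,"tz":-4,"rx":0,"ry":0,"rz":0,"hand":100},
  {"tx":0,"ty":0,"tz":-9,"rx":0,"ry":0,"rz":0,"hand":100},
  {"tx":0,"ty":0,"tz":-15,"rx":0,"ry":0,"rz":0,"hand":100},
  {"tx":0,"ty":0,"tz":-20,"rx":0,"ry":0,"rz":0,"hand":100},
])

```text
clock: 26.75
position: [0.6279, 0.188, 0.2377]
eef_rot: [-0.0, 0.997, 0.079, 0.0]
contact_force: [0.0, 0.5, -0.2]
width: 0.0854
gripper_force: 0.0
```

Emit:
arm_command([
  {"tx":-5,"ty":3,"tz":0,"rx":0,"ry":0,"rz":0,"hand":100},
  {"tx":-10,"ty":6,"tz":0,"rx":0,"ry":0,"rz":0,"hand":100},
  {"tx":-12,"ty":8,"tz":0,"rx":0,"ry":0,"rz":0,"hand":100},
  {"tx":-12,"ty":8,"tz":0,"rx":0,"ry":0,"rz":0,"hand":100},
  {"tx":-12,"ty":8,"tz":0,"rx":0,"ry":0,"rz":0,"hand":100},
])

```text
clock: 27.25
position: [0.5223, 0.0895, 0.236]
eef_rot: [0.0, 0.997, 0.078, 0.001]
contact_force: [-0.4, 1.0, 0.1]
width: 0.0851
gripper_force: 0.0
```

Run:
```python
from workcell import env; from h import *
a=env.snapshot("side");b=env.snapshot("wrist")
k=np.zeros((384,800,3),np.uint8); k[:384,:512]=a["pixels"][...,::-1]
k[:215,512:799]=cv2.resize(b["pixels"][...,::-1],(287,215))
cv2.imwrite("pics/s11.png",k)
print({n:np.round(v,3).tolist() for n,v in env.read_state().items() if n in("clock","position","contact_force")})
```

```text
{'clock': 27.35, 'position': [0.523, 0.091, 0.236], 'contact_force': [-0.318, 1.203, -0.188]}
```

View pics/s11.png

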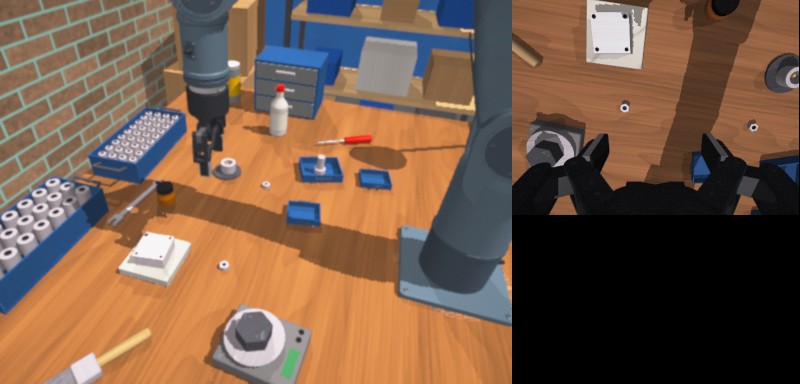

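The side view shows all four parts placed: flange on the plate at (155,252), ring on the stand at (228,167), plug in the tray at (320,165), collar on the pan at (253,330). The jar and bottle stand. Handing in.

```bash
python3 -c "
from workcell import env
print(env.job_done())"
```

```text
the job is handed in; nothing more can be done
None
```

I set all four parts down upright at their stations in the order given, left the jar and bottle standing, and handed the job in at about 27 s; no verdict came back.

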